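# Hang the teal carrier panel on the two-hook rack

### The arm

A 7-joint arm with a two-finger parallel gripper is mounted at the origin on the work surface. World frame = base frame: x ahead of the robot, y to its left, z up, the work surface at z = 0. Lengths are in m, angles in rad, forces in N, time in s.
With the tool pointing down it reaches from about 0.4 to 0.85 m from the base axis. Payload 4.5 kg.
Tool frame: the origin (TCP) lies between the finger pads, 19 mm behind the fingertips; this is the grasp point; z points along the fingers, y is the line along which they close (so a half turn about z gives the same grasp; the last joint's range is limited). The gripper opens to 88 mm and grips with 3 to 60 N. Pads are 18 mm wide; open, the fingers measure 123 mm over their backs; the gripper's body (75 mm by 187 mm) begins 45 mm behind the grasp point.
Start: joints at [-1.26, 0.689, -0.195, 1.565, 0.157, 0.902, -0.215], TCP at [0.171, 0.601, 0.257] pointing down, gripper open.
Joint ranges: [-3.01, 3.01], [-0.46, 2.08], [-1.47, 1.51], [0.13, 2.56], [-1, 4.14], [0.04, 2.09], [-2.66, 2.66]. Speed limits (rad/s): [2.57, 2.57, 3.14, 3.14, 3.14, 3.14, 3.14].

### API

Orientations are given as a unit quaternion [x, y, z, w].
In Python, from plant import r gives the robot as it stands.
- The arm moves only by the tool pendant, called by a JSON object that holds its "op" and its "data". Schema: {"type":"object","properties":{"deltas":{"type":"array","items":{"type":"array","prefixItems":[{"type":"number"},{"type":"array","items":{"type":"number"},"minItems":3,"maxItems":3},{"type":"array","items":{"type":"number"},"minItems":3,"maxItems":3}],"minItems":3,"maxItems":3},"minItems":1,"maxItems":10},"grip_force":{"type":"number"},"only":{"type":"string"},"quiet":{"type":"boolean"},"lines":{"type":"string"}},"required":["deltas"],"additionalProperties":false}. deltas is a list of rows, 1 to 10 of them, each written [opening, [dx, dy, dz], [rx, ry, rz]]: the opening from 0.0 (shut) to 1.0 (fully open), then dx, dy, dz in normalised numbers (1 is 0.6 m), then a rotation vector rx, ry, rz in fractions of the full range, 1 being 4 rad; each row is the pose to reach, as a shift and turn from the pose commanded when the call began, along the tool's axes at that moment; what a row does not reach only later rows make up. A row lasts 1/10 s, in which the tool goes at most 0.05 m and 0.15 rad, less where a joint would pass 70% of its speed; a pose out of reach is approached as far as the arm can. The fingers move at their own pace and stop on an object; grip_force is the grip in N (left out, the last holds). Time passes only in rows, so rows that do not move let the fingers close. The tool returns the time, the measured TCP pose, the force, the opening and the grip force at its end. only (a regular expression) keeps the lines of the reply that match it, lines (a string "A,B") keeps lines A to B, and quiet returns only ok. Shift and turn numbers lie between -1 and 1, and a call with a number outside is refused. Input that does not fit is refused with a message, and nothing moves.
- r.get_state(): the state, without advancing time (a new reading comes with each control period).
- r.snapshot(name): name is "scene" or "top" or "wrist"; returns the picture (480x640x3 uint8, red, green, blue); there is no depth.
- r.camera_params(name): a dict with "fx", "fy", "cx", "cy" (pixels), "rvec" (rotation vector, rad) and "tvec" (3), from world to camera coordinates, as OpenCV has them. Camera axes: x right, y down, z forward; pixel columns grow to the right and rows downward; lengths in m; the calibration is good to about 2 mm. The wrist camera is an equidistant fisheye: a pixel r from the principal point sees the ray r / f radians off the axis. A picture is of the moment at which its call begins: read the wrist's pose just before it. camera_params takes no time and is no camera call; for the wrist camera it gives the pose at the moment of the call.
- r.finish_job(): hands the job in; it is judged then, once.
The state is a dict: "clock": time; "q": joint angles; "qd": joint speeds; "joint_torque": joint torques, N m; "tool_pos": TCP position; "eef_rot": TCP orientation; "contact_force": force on the tool from outside, world axes, zero at the start; "moment": the same for the moment, N m; "opening": opening from 0.0 (shut) to 1.0 (fully open); "finger_force": force on a finger pad.
Only numpy, scipy, OpenCV 4.12 (cv2) and the standard library are available. Lean on these libraries where they do the work, as an engineer would, in place of code of your own. Each camera call takes 0.05 s, during which the arm holds its last target. There are 200 camera calls.

### The job

Draw the teal panel up out of the leaning stack by its tab, leaving the black and the white panel leaning where they stand, and set it down tab up, leaning against the low yellow rest, and let go. Then take it again by the middle of its top bar and hang that bar on both red hooks of the rack; see that it bears on both hooks before you let go. Leave everything else on the bench where it is.

Things in the scene. Friction and masses are not known exactly. Their poses are not given: they have to be found in the camera images.
- teal_panel: Teal panel to hang, 0.14-0.26 kg. 10 thick (x), 200 wide (y), 125 high (z); origin centre of underside. Plate z 0-71; window z 71-111, y -90 to 90; top bar z 111-125. One 28 wide, 10 thick tab on top, z 125-170, y +56 to +84. Starts in any place of the stack, tilted as the backboard, +x face away from it. The panels touch, so there only its tab can be gripped.
- teal_tab (a point): Point in the teal panel's tab, mid thickness, at (0, +70, 147) in the panel's frame; a good TCP point when gripping across the thickness (fingertips then stay clear of the other panels' top edges).
- teal_bar (a point): Centre of the underside of the teal panel's top bar, mid thickness, at (0, 0, 111) in the panel's frame: the edge that lies on the hooks.
- black_panel: Black panel of the same shape, but with its tab at y -56 to -84. Stays in the stack.
- white_panel: White panel of the same shape, but with its tab in the middle, y -14 to +14. Stays in the stack.
- stack_stand: Grey fixed stand, left or right of the rest. Base plate 190 (x) x 240 (y) x 8 high, origin under its centre. Backboard 230 wide, 115 high along its slope, face rising from x -45, tilted 0.21 rad, top towards -x. Panels stand on the plate at its +x face and lean to -x. When one is drawn out along the slope, those in front fall back about 10.
- rest: Low fixed rest, black base, yellow backboard. Base plate 190 (x) x 240 (y) x 8 high, origin under its centre. Backboard 230 wide, 60 high along its slope, face rising from x -45, tilted 0.21 rad, top towards -x. A panel put down stands on the plate at the +x face and leans on it; its window and top bar stand free above.
- rack: Fixed dark steel rack, origin under its 10 thick base (x -100 to +60). Two uprights 16 x 16 at y -105 and +105, x -8 to +8, 265 high, 194 free between them: a hand over the middle of the bar fits between them, one over the tab does not. Crossbar at height 40-60. The +x side, where the hooks point, is free to x +110.
- rack_seat (a point): Where the underside centre of the bar must lie: midway between the hooks, 140 above the table, in the middle of the hooks' throat; axes as the rack.
- hook_left: Red hook, round bar 8 thick, at y +70, x 0 of the rack, 136 above the table (origin at the bar's centre line); a stub joins it to the upright. Arm runs level to +x; throat free from x +8 to +41, then the tip turns up, to x +54 and 12 above the arm's top. A panel comes from +x with its window over the tips (bar 20 above the seat), moves to -x, then down.
- hook_right: The same hook at y -70 of the rack.
- motor: Motor: upright cylinder, aluminium with black foot, 58 across, 88 high; origin under it; beyond the stands. Leave it alone.
- module: Black electronics box, 60 x 90 x 22 with three upright terminals to 38; origin under it; beyond the stands. Leave it alone.
- battery: Black battery pack 110 x 72 x 61 high, near the robot; origin under it. Leave it alone.
- spray: Green can 52 across, 130 high; origin under it; beyond the stands. Leave it alone.
- gear_fan: Black fan wheel 68 across, 24 high; origin under it; beyond the stands. Leave it alone.

How it is judged:
By the outcome, as a careful person would: the job done as asked, in the order asked, and still so for the second after the job is handed in, with the robot touching nothing.
It also fails if it takes over 72 s, if anything falls off the work surface, if the arm or the gripper's body presses on something with over 40 N, if the wrist force passes 120 N, or if a joint passes its speed limit or range.

## Working session

There is one attempt and no reset: what is moved stays moved. The work goes in short steps, Python scripts to look and compute and a tool call to move; the robot and the scene stay as the last step left them, time stands still between calls to the robot, and variables do not carry over. Pictures are saved under pics/ and viewed, at most 10 in all, crops included, and the job is handed in when it is done.

```bash
ls; mkdir -p pics
```

Run:
```python
from plant import r
import cv2
for n in("scene","top"):
    cv2.imwrite(f"pics/{n}0.png",r.snapshot(n)[:,:,::-1])
    print(n,{k:([round(float(x),4) for x in v] if hasattr(v,'__len__') else v) for k,v in r.camera_params(n).items()})
s=r.get_state();print(s)
```

```text
pics
plant.py
scene {'fx': 473.72195736408094, 'fy': 473.72195736408094, 'cx': 325.42326821908244, 'cy': 242.04273575259614, 'rvec': [1.4661, 1.8496, -0.9508], 'tvec': [0.1292, -0.2197, 1.4792]}
top {'fx': 587.7972705353302, 'fy': 587.7972705353302, 'cx': 314.29958948202164, 'cy': 233.622196231311, 'rvec': [2.139, -2.2008, 0.0636], 'tvec': [0.0325, 0.5488, 1.2398]}
{'clock': 0.1, 'q': array([-1.26020412,  0.68989799, -0.19452351,  1.5662106 ,  0.15729021,
        0.90251376, -0.21511994]), 'qd': array([-1.96308127e-04, -1.70474398e-03, -2.59161610e-05, -1.38475179e-03,
        1.15127704e-03,  2.75389855e-03, -1.44556458e-03]), 'joint_torque': array([-2.39164729e-03, -5.28506434e+01, -1.27136964e+00, -1.53834808e+01,
       -5.26138244e-02,  2.02340474e-03,  3.59246201e-05]), 'tool_pos': array([0.17068641, 0.60069228, 0.25669946]), 'eef_rot': array([ 1.37930258e-01,  9.90441604e-01, -8.17900343e-04, -5.78542169e-05]), 'contact_force': array([-0.00960639, -0.10353413,  0.67766584]), 'moment': array([ 0.00506321, -0.03196029,  0.01519147]), 'finger_force': 0.0, 'opening': 1.003048751346015}
```

View pics/scene0.png

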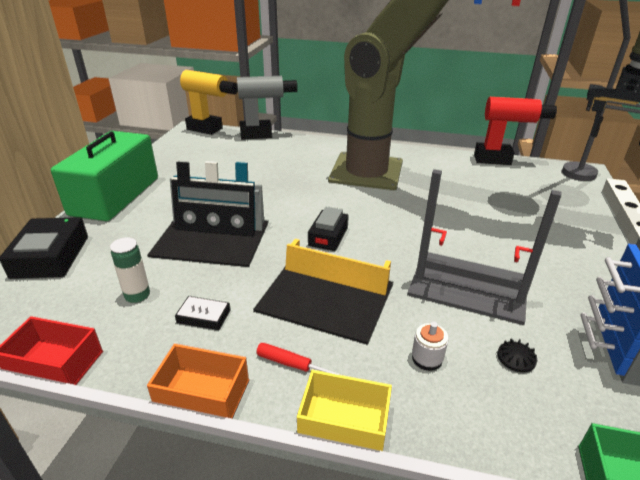

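View pics/top0.png

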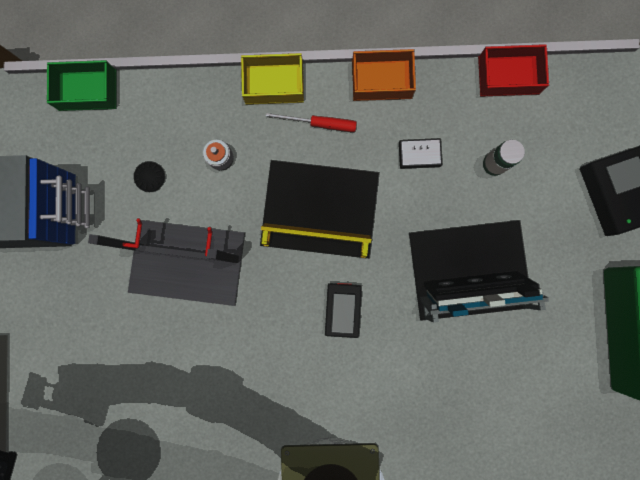

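Stack is at the right of the top view (image up is about +x, left is +y). Teal is the rearmost panel, with its tab near (460,310) in top and (242,172) in scene. The rest is near (320,210) and the rack near (190,260) with red hooks near (138,235) and (210,240). I'll enlarge the parts that matter and extract outlines.

Create h.py:
```python
import numpy as np, cv2
from plant import r
from scipy.spatial.transform import Rotation as R
def cam(n):
    p=r.camera_params(n); M=R.from_rotvec(p["rvec"]).as_matrix(); return p,M,np.array(p["tvec"])
def ray(n,u,v,c=None):
    p,M,t=c or cam(n); a=np.array([(u-p["cx"])/p["fx"],(v-p["cy"])/p["fy"],1.])
    if n=="wrist":
        th=np.hypot(a[0],a[1]); k=np.sin(th)/th if th>1e-9 else 1; a=np.array([a[0]*k,a[1]*k,np.cos(th)])
    return -M.T@t, M.T@(a/np.linalg.norm(a))
def onz(n,u,v,z,c=None):
    o,d=ray(n,u,v,c); return o+d*(z-o[2])/d[2]
def tri(*rays):
    A=sum(np.eye(3)-np.outer(d,d) for o,d in rays); b=sum((np.eye(3)-np.outer(d,d))@o for o,d in rays)
    x=np.linalg.solve(A,b); return x,[float(np.linalg.norm(np.cross(x-o,d))) for o,d in rays]
def proj(n,X):
    p,M,t=cam(n); c=M@np.array(X)+t; return p["fx"]*c[0]/c[2]+p["cx"],p["fy"]*c[1]/c[2]+p["cy"]
def frame(origin,yaw): return np.array(origin),R.from_euler("z",yaw)
def delta(pos,rot):
    "shift and rotvec in tool axes from the measured pose to a world target"
    s=r.get_state(); q=R.from_quat(s["eef_rot"])
    print("shift",np.round(q.inv().apply(pos-s["tool_pos"]),4),"rot",np.round((q.inv()*rot).as_rotvec(),3))
def down(yaw,tilt=0.):
    "tool y along object +x, tool z along object -z, object leaning back by tilt"
    return R.from_euler("z",yaw)*R.from_euler("y",-tilt)*R.from_matrix(np.array([[0,1,0],[1,0,0],[0,0,-1]]).T)
```

Run:
```python
import cv2,numpy as np
t=cv2.imread("pics/top0.png");s=cv2.imread("pics/scene0.png")
def c(i,x,y,w,h,k):return cv2.resize(i[y:y+h,x:x+w],None,fx=k,fy=k,interpolation=cv2.INTER_CUBIC)
W=np.zeros((600,800,3),np.uint8)
def put(a,x,y):W[y:y+a.shape[0],x:x+a.shape[1]]=a
put(c(t,405,215,150,110,2.66),0,0);put(c(t,255,155,150,110,2.66),400,0)
put(c(t,85,210,165,100,2.4),0,300);put(c(s,150,150,130,115,2.6),400,300)
cv2.imwrite("pics/mos.png",W)
h=cv2.cvtColor(t,cv2.COLOR_BGR2HSV)
def show(n,m):
    cs,_=cv2.findContours(m,cv2.RETR_EXTERNAL,cv2.CHAIN_APPROX_NONE)
    for k in cs:
        if cv2.contourArea(k)>25:print(n,cv2.contourArea(k),cv2.approxPolyDP(k,2.5,True)[:,0].tolist())
for n,i in(("top",t),("scene",s)):
    h=cv2.cvtColor(i,cv2.COLOR_BGR2HSV);H,S,V=cv2.split(h)
    z=np.zeros(V.shape,np.uint8)
    sl=(slice(150,330),slice(80,560))
    f=lambda m:(np.where(m,255,0)*1).astype(np.uint8)
    m=z.copy();m[sl]=f((H>90)&(H<108)&(S>120)&(V>60))[sl];show(n+" teal",m)
    m=z.copy();m[sl]=f(((H<6)|(H>174))&(S>150)&(V>80))[sl];show(n+" red",m)
    m=z.copy();m[sl]=f((H>18)&(H<30)&(S>150))[sl];show(n+" yel",m)
    m=z.copy();m[sl]=f(V<60)[sl];show(n+" dark",m)
```

```text
top teal 58.0 [[467, 310], [453, 311], [453, 315], [467, 314]]
top teal 31.5 [[439, 307], [439, 310], [447, 310], [447, 306]]
top teal 74.5 [[487, 305], [484, 302], [463, 304], [465, 307]]
top teal 128.0 [[542, 295], [505, 299], [505, 302], [541, 299]]
top red 65.5 [[209, 227], [205, 255], [210, 243]]
top red 108.0 [[139, 219], [135, 243], [123, 243], [124, 246], [138, 246]]
top yel 844.5 [[261, 227], [268, 232], [267, 239], [262, 240], [266, 242], [261, 243], [268, 245], [271, 231], [360, 241], [362, 257], [366, 256], [362, 254], [363, 242], [371, 239], [369, 235], [267, 223]]
top dark 139.5 [[466, 309], [461, 304], [449, 305], [449, 312], [438, 314], [438, 317], [453, 316], [453, 310]]
top dark 246.5 [[539, 304], [470, 310], [468, 314], [517, 308], [539, 309]]
top dark 685.5 [[328, 284], [325, 329], [331, 329], [334, 293], [355, 295], [353, 329], [358, 329], [360, 285]]
top dark 1293.5 [[267, 243], [275, 247], [359, 257], [360, 242], [270, 232]]
top dark 26.0 [[80, 225], [80, 232], [85, 232]]
top dark 1298.0 [[96, 239], [97, 244], [133, 249], [134, 254], [143, 252], [212, 261], [21
[... 1952 characters left out ...]
, 296], [284, 270]]
scene dark 107.0 [[80, 217], [80, 248], [86, 238]]
scene dark 726.5 [[346, 215], [342, 214], [332, 231], [316, 228], [314, 223], [308, 233], [309, 245], [334, 250], [346, 228]]
scene dark 159.5 [[547, 210], [534, 250], [538, 250], [534, 256], [532, 253], [530, 263], [537, 260], [535, 256], [541, 247], [538, 242], [544, 240], [540, 232], [547, 229], [541, 227]]
scene dark 7078.0 [[178, 162], [178, 179], [171, 181], [175, 221], [148, 255], [248, 265], [266, 225], [264, 221], [261, 231], [254, 229], [253, 186], [191, 182], [188, 164]]
scene dark 29.0 [[531, 152], [531, 155], [539, 154], [539, 150]]
scene dark 478.0 [[477, 162], [510, 164], [512, 155], [517, 151], [475, 150]]
```

View pics/mos.png

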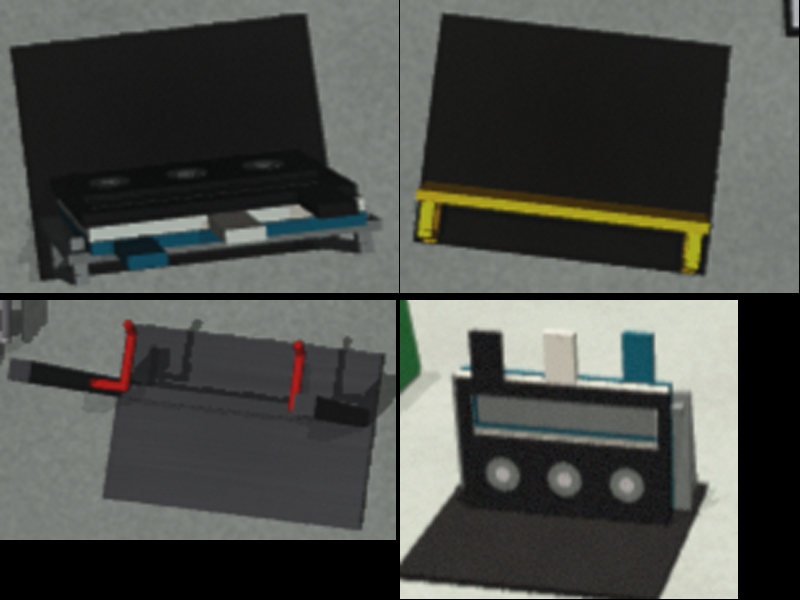

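The mosaic shows the teal panel rearmost against the grey backboard, with its tab in top view around (453-467, 305-315). The rest corners are about (270,160), (379,172), (370,258), (260,245), the rack base corners about (141,220), (245,232), (236,305), (128,292), and the hook tips about (138,219) and (209,228). Next I'll turn these into poses.

Run:
```python
from h import *
np.set_printoptions(precision=4,suppress=True)
def pts(n,P,z):return np.array([onz(n,u+0.,v+0.,z) for u,v in P])
S=pts("top",[(409.5,232.5),(519.5,221),(420.5,319)],.008)
print("stack fl fr bl",S,"lens",np.linalg.norm(S[0]-S[1]),np.linalg.norm(S[0]-S[2]))
y=S[0]-S[1];yaw=np.arctan2(-y[0],y[1]);x=S[0]-S[2];print("yaw",yaw,np.arctan2(x[1],x[0]))
e=R.from_euler("z",yaw).apply
print("origin a",(S[0]+S[1])/2-e([.095,0,0]))
# teal tab top: backboard foot at x=-45 z=8; panel centre thickness 5mm
up=np.array([-np.sin(.21),0,np.cos(.21)]);nx=np.array([np.cos(.21),0,np.sin(.21)])
print("tab tip mid rel",nx*.005+up*.17+[-.045,.07,.008])
o=(S[0]+S[1])/2-e([.095,0,0]);o[2]=0
for X in ([0,.056,.17],[0,.084,.17]):
  w=o+e(np.array([-.045,0,.008])+nx*.005+up*X[2]+[0,X[1],0]);print("pred tab top",w,proj("top",w),proj("scene",w))
Q=pts("top",[(270.4,160.3),(379.1,172.3),(369.7,257.6),(260.3,245)],.008)
print("rest",Q,[np.linalg.norm(Q[i]-Q[i-1]) for i in range(4)],"c",Q.mean(0));
for a,b in((0,1),(3,2)):
  y=Q[a]-Q[b];print("yaw",np.arctan2(-y[0],y[1]))
K=pts("top",[(141.2,219.6),(245.4,231.7),(235.8,305),(127.9,292.5)],.01)
print("rack",K,[np.linalg.norm(K[i]-K[i-1]) for i in range(4)]);
for a,b in((0,1),(3,2)):
  y=K[a]-K[b];print("yaw",np.arctan2(-y[0],y[1]))
yaw=np.arctan2(-y[0],y[1]);c=K.mean(0);e=R.from_euler("z",yaw).apply;print("rack origin",c+e([.02,0,0]))
T=pts("top",[(138.3,220.5),(208.8,228.8)],.150);print("tips",T,np.linalg.norm(T[0]-T[1]));y=T[0]-T[1];yw=np.arctan2(-y[0],y[1]);print(yw,"origin by tips",T.mean(0)-R.from_euler("z",yw).apply([.05,0,0]))
```

```text
stack fl fr bl [[ 0.5471 -0.1889  0.008 ]
 [ 0.565  -0.4264  0.008 ]
 [ 0.361  -0.2048  0.008 ]] lens 0.2381574781976265 0.18677541427093416
yaw 0.07530816942281662 0.08534491271341842
origin a [ 0.4613 -0.3148  0.008 ]
tab tip mid rel [-0.0755  0.07    0.1753]
pred tab top [ 0.3817 -0.2646  0.1753] (np.float64(466.5617919149633), np.float64(312.72118319951505)) (np.float64(236.33011370844378), np.float64(162.31115355501765))
pred tab top [ 0.3796 -0.2367  0.1753] (np.float64(451.50063454382877), np.float64(314.26408432884125)) (np.float64(247.8444295334212), np.float64(163.23240359132598))
rest [[ 0.7151  0.1091  0.008 ]
 [ 0.6808 -0.1281  0.008 ]
 [ 0.4952 -0.101   0.008 ]
 [ 0.5293  0.1351  0.008 ]] [np.float64(0.18754708536090212), np.float64(0.2396648343756481), np.float64(0.18757019343418885), np.float64(0.23864312889292386)] c [0.6051 0.0038 0.008 ]
yaw -0.14332637489634578
yaw -0.14342958137190223
rack [[0.5924 0.3948 0.01  ]
 [0.5591 0.1668 0.01  ]
 [0.4013 0.1904 0.01  ]
 [0.4345 0.4244 0.01  ]] [np.float64(0.1606773761672509), np.float64(0.23038682158169604), np.float64(0.15954492089864208), np.float64(0.23632130623435763)]
yaw -0.1449862916702787
yaw -0.14074631771054055
rack origin [0.5166 0.2913 0.01  ]
tips [[0.5749 0.356  0.15  ]
 [0.5546 0.2184 0.15  ]] 0.13899798276329267
-0.14649275557096614 origin by tips [0.5153 0.2945 0.15  ]
```

Add to h.py:
```python
np.set_printoptions(precision=4,suppress=True)
TILT=.21
UP=np.array([-np.sin(TILT),0,np.cos(TILT)]);NX=np.array([np.cos(TILT),0,np.sin(TILT)])
STACK=(np.array([.461,-.315,0]),.078); REST=(np.array([.605,.0038,0]),-.1434); RACK=(np.array([.516,.2930,0]),-.1445)
def leaning(F,y,h,dn=0,yoff=0):
    "world point at panel (0,y,h), panel leaning at stand F, shifted dn off the board"
    o,w=F; return o+R.from_euler("z",w).apply(np.array([-.045,y+yoff,.008])+NX*(.005+dn)+UP*h)
```

Run:
```python
from h import *
delta(np.array([.48,.15,.37]),down(STACK[1],0))
print(leaning(STACK,.07,.147))
```

```text
shift [-0.4207 -0.3492 -0.1127] rot [-0.001  0.001  1.216]
[ 0.385  -0.2507  0.1528]
```

Units first: shifts go in shares of 0.6 m and turns go in shares of 4 rad. So -0.32 m / 0.6 = -0.5333, -0.28 m / 0.6 = -0.4667, 1.216 rad / 4 = 0.304.

{"op": "pendant", "data": {"deltas": [[1, [0, 0, -0.0833], [0, 0, 0.03]], [1, [0, 0, -0.1667], [0, 0, 0.06]], [1, [-0.0667, -0.05, -0.1883], [0, 0, 0.09]], [1, [-0.1333, -0.1083, -0.1883], [0, 0, 0.1225]], [1, [-0.2, -0.1667, -0.1883], [0, 0, 0.1525]], [1, [-0.2667, -0.2167, -0.1883], [0, 0, 0.1825]], [1, [-0.3333, -0.275, -0.1883], [0, 0, 0.2125]], [1, [-0.4, -0.3333, -0.1883], [0, 0, 0.2425]], [1, [-0.4667, -0.3833, -0.1883], [0, 0, 0.275]], [1, [-0.5333, -0.4417, -0.1883], [0, 0, 0.304]]]}}

```text
clock: 1.1
tool_pos: [0.3973, 0.2715, 0.3704]
eef_rot: [0.681, 0.733, 0.0, -0.0]
contact_force: [0.7, 0.6, -0.3]
opening: 1.003
finger_force: 0.0
```

Run:
```python
from h import *
print(r.get_state()["q"])
delta(leaning(STACK,.07,.147+.12),down(STACK[1],TILT))
```

```text
[-0.8072  0.359   0.1617  1.8296 -0.0693  0.9584 -0.5426]
shift [-0.52   -0.0755  0.1001] rot [-0.21   0.    -0.005]
```

Converted, -0.47 m / 0.6 = -0.7833, 0.06 m / 0.6 = 0.1, -0.06 rad / 4 = -0.015.

{"op": "pendant", "data": {"deltas": [[1, [-0.0667, 0.05, 0], [0, 0, 0]], [1, [-0.15, 0.0833, 0], [0, 0, 0]], [1, [-0.2333, 0.1, 0], [0, 0, 0]], [1, [-0.3167, 0.1, 0], [0, 0, 0]], [1, [-0.4, 0.1, 0], [-0.0075, 0, 0]], [1, [-0.4833, 0.0833, 0], [-0.015, 0, 0]], [1, [-0.5667, 0.05, 0], [-0.025, 0, 0]], [1, [-0.65, 0, 0], [-0.035, 0, 0]], [1, [-0.7167, -0.0333, 0], [-0.045, 0, 0]], [1, [-0.7833, -0.0833, 0.0333], [-0.0525, 0, 0]]]}}

```text
clock: 2.1
tool_pos: [0.3908, -0.1892, 0.3563]
eef_rot: [0.675, 0.73, 0.078, 0.074]
contact_force: [0.8, -2.2, -0.2]
opening: 1.003
finger_force: 0.0
```

Run:
```python
from h import *
delta(leaning(STACK,.07,.147+.12),down(STACK[1],TILT))
```

```text
shift [-0.0606 -0.0532  0.0767] rot [0.005 0.003 0.   ]
```

Converted, 0.077 m / 0.6 = 0.1283, -0.061 m / 0.6 = -0.1017, 0.004 rad / 4 = 0.001.

{"op": "pendant", "data": {"deltas": [[1, [-0.0333, -0.03, 0.0333], [0, 0, 0]], [1, [-0.0667, -0.06, 0.0667], [0, 0, 0]], [1, [-0.1017, -0.0883, 0.1], [0, 0, 0]], [1, [-0.1017, -0.0883, 0.1283], [0.001, 0.0008, 0]], [1, [-0.1017, -0.0883, 0.1283], [0.001, 0.0008, 0]]]}}

```text
clock: 2.6
tool_pos: [0.3587, -0.2502, 0.2669]
eef_rot: [0.676, 0.73, 0.076, 0.066]
contact_force: [-0.8, 0.5, -0.1]
opening: 1.0
finger_force: 0.0
```

Run:
```python
from h import *
delta(leaning(STACK,.07,.147),down(STACK[1],TILT))
c=cam("wrist");i=r.snapshot("wrist")
cv2.imwrite("pics/w1.png",i[:,:,::-1])
H,S,V=cv2.split(cv2.cvtColor(i,cv2.COLOR_RGB2HSV))
m=np.where((H>90)&(H<108)&(S>120)&(V>50),255,0).astype(np.uint8)
for k in cv2.findContours(m,cv2.RETR_EXTERNAL,cv2.CHAIN_APPROX_NONE)[0]:
    if cv2.contourArea(k)>40:
        b=cv2.boxPoints(cv2.minAreaRect(k));print(b.round(1).tolist())
o,w=STACK
for Y in(.056,.084):
  X=leaning(STACK,Y,.17); p,M,t=c; a=M@X+t; th=np.arctan2(np.hypot(a[0],a[1]),a[2]); f=p["fx"]*th/np.hypot(a[0],a[1]); print("pred",a[0]*f+p["cx"],a[1]*f+p["cy"])
```

```text
shift [-0.0032  0.0027  0.117 ] rot [-0.007 -0.006 -0.002]
[[316.0, 195.0], [329.0, 195.0], [329.0, 378.0], [316.0, 378.0]]
pred 319.2532357338823 280.3071650252681
pred 319.29160660592095 239.3857857877678
```

View pics/w1.png

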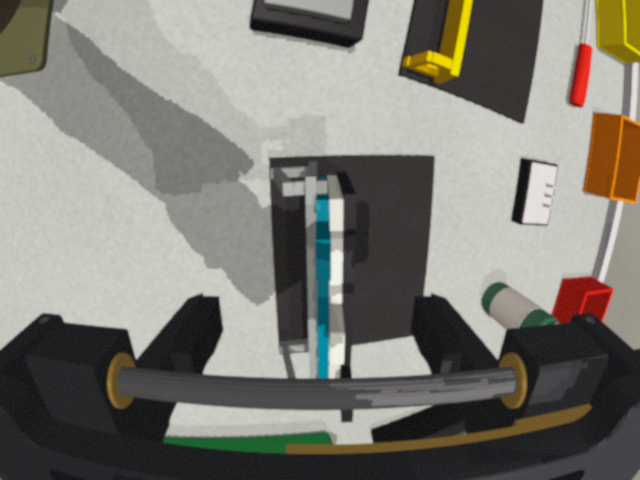

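The wrist view shows the teal strip at columns 316-329, with the tab at rows 240-280, between the open fingers (220 and 415). This agrees with the prediction, so I descend and grip.

Converted, 0.117 m / 0.6 = 0.195, 0.004 m / 0.6 = 0.0067, -0.007 rad / 4 = -0.0018.

{"op": "pendant", "data": {"deltas": [[1, [-0.005, 0.0067, 0.05], [-0.0018, -0.0015, 0]], [1, [-0.005, 0.0067, 0.1], [-0.0018, -0.0015, 0]], [1, [-0.005, 0.0067, 0.15], [-0.0018, -0.0015, 0]], [1, [-0.005, 0.0067, 0.1833], [-0.0018, -0.0015, 0]], [1, [-0.005, 0.0067, 0.195], [-0.0018, -0.0015, 0]], [1, [-0.005, 0.0067, 0.195], [-0.0018, -0.0015, 0]]], "grip_force": 60}}

```text
clock: 3.25
tool_pos: [0.389, -0.2502, 0.1549]
eef_rot: [0.674, 0.731, 0.078, 0.073]
contact_force: [0.5, 0.5, 0.3]
opening: 1.0
finger_force: 0.0
```

{"op": "pendant", "data": {"deltas": [[0, [0, 0, 0], [0, 0, 0]], [0, [0, 0, 0], [0, 0, 0]], [0, [0, 0, 0], [0, 0, 0]], [0, [0, 0, 0], [0, 0, 0]], [0, [0, 0, 0], [0, 0, 0]], [0, [0, 0, 0], [0, 0, 0]]], "grip_force": 60}}

```text
clock: 3.85
tool_pos: [0.3879, -0.2508, 0.1551]
eef_rot: [0.675, 0.73, 0.077, 0.073]
contact_force: [-0.9, 0.7, 0.1]
opening: 0.482
finger_force: 0.0
```

{"op": "pendant", "data": {"deltas": [[0, [0, 0, 0], [0, 0, 0]], [0, [0, 0, 0], [0, 0, 0]], [0, [0, 0, 0], [0, 0, 0]], [0, [0, 0, 0], [0, 0, 0]], [0, [0, 0, 0], [0, 0, 0]], [0, [0, 0, 0], [0, 0, 0]], [0, [0, 0, 0], [0, 0, 0]]], "grip_force": 60}}

```text
clock: 4.55
tool_pos: [0.3877, -0.2508, 0.1549]
eef_rot: [0.675, 0.73, 0.077, 0.073]
contact_force: [0.3, 0.6, -1.3]
opening: 0.109
finger_force: 60.0
```

{"op": "pendant", "data": {"deltas": [[0, [0, 0, -0.0167], [0, 0, 0]], [0, [0, 0, -0.0333], [0, 0, 0]], [0, [0, 0, -0.0583], [0, 0, 0]], [0, [0, 0, -0.0833], [0, 0, 0]], [0, [0, 0, -0.1083], [0, 0, 0]], [0, [0, 0, -0.1333], [0, 0, 0]], [0, [0, 0, -0.1583], [0, 0, 0]], [0, [0, 0, -0.1833], [0, 0, 0]], [0, [0, 0, -0.2083], [0, 0, 0]], [0, [0, 0, -0.2333], [0, 0, 0]]], "grip_force": 60}}

```text
clock: 5.55
tool_pos: [0.3577, -0.252, 0.2921]
eef_rot: [0.675, 0.73, 0.077, 0.072]
contact_force: [-0.3, -0.1, -2.0]
opening: 0.11
finger_force: 60.0
```

{"op": "pendant", "data": {"deltas": [[0, [0, 0, -0.025], [0, 0, 0]], [0, [0, 0, -0.05], [0, 0, 0]], [0, [0, 0, -0.075], [0, 0, 0]], [0, [0, 0, -0.0917], [0, 0, 0]], [0, [0, 0, -0.0917], [0, 0, 0]], [0, [0, 0, -0.0917], [0, 0, 0]]], "grip_force": 60}}

```text
clock: 6.15
tool_pos: [0.3466, -0.253, 0.3452]
eef_rot: [0.675, 0.73, 0.077, 0.073]
contact_force: [0.5, -0.3, -2.3]
opening: 0.111
finger_force: 60.0
```

Run:
```python
from h import *
print(r.get_state()["moment"])
a=r.snapshot("scene");b=r.snapshot("wrist")
W=np.hstack([cv2.resize(a[60:300,120:440],(400,300)),cv2.resize(b,(400,300))])
cv2.imwrite("pics/lift.png",W[:,:,::-1])
```

```text
[ 0.0132  0.3945 -0.0366]
```

View pics/lift.png

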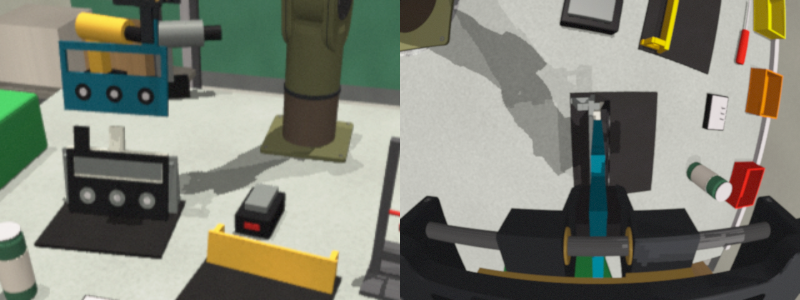

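Teal hangs level and clear above the stack. The black and white panels still lean in it. Next is the rest.

Run:
```python
from h import *
delta(leaning(REST,.07,.149+.09,.02),down(REST[1],TILT))
```

```text
shift [0.3199 0.1989 0.1424] rot [ 0.002 -0.045  0.217]
```

Converted, 0.32 m / 0.6 = 0.5333, 0.199 m / 0.6 = 0.3317, 0.217 rad / 4 = 0.0543.

{"op": "pendant", "data": {"deltas": [[0, [0.0333, 0, -0.0167], [0, 0, 0]], [0, [0.0833, 0.0167, -0.0167], [0, 0, 0.005]], [0, [0.1417, 0.05, 0], [0, 0, 0.0125]], [0, [0.2, 0.0917, 0.0167], [0, -0.0025, 0.02]], [0, [0.2583, 0.1333, 0.0333], [0, -0.005, 0.0275]], [0, [0.3167, 0.175, 0.05], [0, -0.005, 0.035]], [0, [0.375, 0.2167, 0.0667], [0, -0.0075, 0.04]], [0, [0.4333, 0.2583, 0.0833], [0, -0.01, 0.045]], [0, [0.4917, 0.3, 0.1], [0, -0.0113, 0.05]], [0, [0.5333, 0.3317, 0.1167], [0, -0.0113, 0.0543]]], "grip_force": 60}}

```text
clock: 7.25
tool_pos: [0.5316, 0.0857, 0.3171]
eef_rot: [0.751, 0.652, 0.069, 0.08]
contact_force: [1.3, -0.6, -1.4]
opening: 0.107
finger_force: 60.0
```

{"op": "pendant", "data": {"deltas": [[0, [0, 0, 0.025], [0, 0, 0]], [0, [0, 0, 0.0583], [0, 0, 0]], [0, [0, 0, 0.0917], [0, 0, 0]], [0, [0, 0, 0.1167], [0, 0, 0]], [0, [0, 0, 0.1167], [0, 0, 0]], [0, [0, 0, 0.1167], [0, 0, 0]]], "grip_force": 60}}

```text
clock: 7.85
tool_pos: [0.5451, 0.0794, 0.2495]
eef_rot: [0.752, 0.651, 0.069, 0.08]
contact_force: [0.1, -0.2, -1.5]
opening: 0.107
finger_force: 60.0
```

Run:
```python
from h import *
delta(leaning(REST,.07,.149,.0),down(REST[1],TILT))
print(r.get_state()["moment"])
a=r.snapshot("scene");b=r.snapshot("top")
W=np.hstack([cv2.resize(a[90:330,220:480],(400,370)),cv2.resize(b[120:300,230:430],(400,370))])
cv2.imwrite("pics/rest1.png",W[:,:,::-1])
# panel slip check: teal bottom edge expected vs seen
P=R.from_quat(r.get_state()["eef_rot"]);t=r.get_state()["tool_pos"]
for y,z in((-.1,0),(.1,0),(-.1,.125),(.1,.125)):
    X=t+P.apply([y-.07,0.005,.149-z]);print((y,z),np.array(proj("scene",X)),"crop",(np.array(proj("scene",X))-[220,90])*[400/260,370/240])
```

```text
shift [ 0.0038 -0.021   0.0924] rot [ 0.002  0.001 -0.001]
[ 0.0762  0.3568 -0.0102]
(-0.1, 0) [285.2604 237.0772] crop [100.4006 226.744 ]
(0.1, 0) [377.8186 258.8822] crop [242.7978 260.3601]
(-0.1, 0.125) [288.9275 179.146 ] crop [106.0424 137.4335]
(0.1, 0.125) [386.9161 198.4202] crop [256.794  167.1478]
```

View pics/rest1.png

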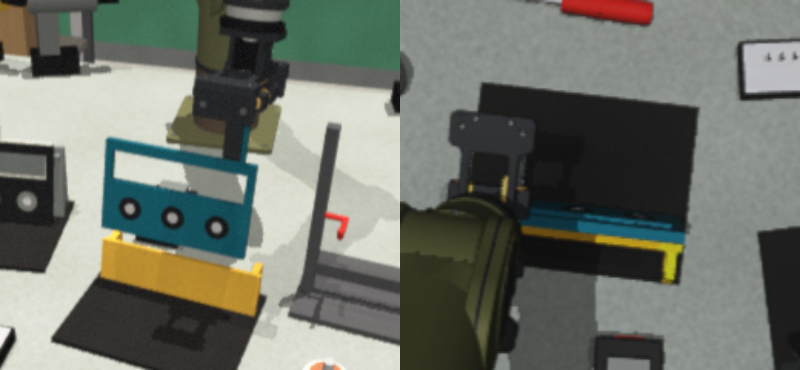

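The scene crop shows the panel corners at (103,230), (245,258), (107,138) and (257,167), all as predicted, so there was no slip and it is still tab up in front of the yellow board. I lower it 20 mm off the board, then bring it in.

Converted, 0.087 m / 0.6 = 0.145, 0.085 m / 0.6 = 0.1417.

{"op": "pendant", "data": {"deltas": [[0, [0.0067, 0, 0.0333], [0, 0, 0]], [0, [0.0067, 0, 0.0667], [0, 0, 0]], [0, [0.0067, 0, 0.1], [0, 0, 0]], [0, [0.0067, 0, 0.125], [0, 0, 0]], [0, [0.0067, 0, 0.1417], [0, 0, 0]], [0, [0.0067, -0.01, 0.145], [0, 0, 0]], [0, [0.0067, -0.02, 0.145], [0, 0, 0]], [0, [0.0067, -0.0267, 0.145], [0, 0, 0]], [0, [0.0067, -0.03, 0.145], [0, 0, 0]], [0, [0.0067, -0.03, 0.145], [0, 0, 0]]], "grip_force": 60}}

```text
clock: 8.95
tool_pos: [0.5464, 0.0835, 0.1615]
eef_rot: [0.752, 0.651, 0.07, 0.081]
contact_force: [0.3, -0.1, -1.6]
opening: 0.111
finger_force: 60.0
```

{"op": "pendant", "data": {"deltas": [[0, [0, -0.0017, 0.0017], [0, 0, 0]], [0, [0, -0.0033, 0.0033], [0, 0, 0]], [0, [0, -0.0033, 0.005], [0, 0, 0]], [0, [0, -0.0033, 0.005], [0, 0, 0]]], "grip_force": 60}}

```text
clock: 9.35
tool_pos: [0.5454, 0.0834, 0.1576]
eef_rot: [0.752, 0.651, 0.069, 0.081]
contact_force: [0.2, 0.5, -1.7]
opening: 0.108
finger_force: 60.0
```

```bash
python3 -c "
from h import *
delta(leaning(REST,.07,.149,.0),down(REST[1],TILT))"
```

```text
shift [-0.0003 -0.0014  0.0026] rot [ 0.003  0.001 -0.001]
```

Converted, 0.0025 m / 0.6 = 0.0042, -0.0015 m / 0.6 = -0.0025.

{"op": "pendant", "data": {"deltas": [[0, [0, -0.0017, 0.0017], [0, 0, 0]], [0, [0, -0.0025, 0.0042], [0, 0, 0]], [0, [0, -0.0025, 0.0042], [0, 0, 0]]], "grip_force": 60}}

```text
clock: 9.65
tool_pos: [0.5449, 0.0836, 0.155]
eef_rot: [0.752, 0.651, 0.07, 0.081]
contact_force: [-0.4, -0.3, 0.1]
opening: 0.108
finger_force: 60.0
```

{"op": "pendant", "data": {"deltas": [[0, [0, -0.0017, 0.0017], [0, 0, 0]], [0, [0, -0.0017, 0.0017], [0, 0, 0]]], "grip_force": 60}}

```text
clock: 9.85
tool_pos: [0.5448, 0.0839, 0.1547]
eef_rot: [0.752, 0.651, 0.071, 0.082]
contact_force: [0.2, 1.0, 4.8]
opening: 0.107
finger_force: 60.0
```

Seated on the plate (upward 4.8 N). Release and retreat.

{"op": "pendant", "data": {"deltas": [[0.2, [0, 0, 0], [0, 0, 0]], [0.2, [0, 0, 0], [0, 0, 0]], [0.2, [0, 0, 0], [0, 0, 0]], [0.6, [0, 0, 0], [0, 0, 0]], [0.6, [0, 0, 0], [0, 0, 0]], [0.6, [0, 0, 0], [0, 0, 0]], [0.6, [0, 0, 0], [0, 0, 0]], [0.6, [0, 0, 0], [0, 0, 0]]]}}

```text
clock: 10.65
tool_pos: [0.5437, 0.0837, 0.1538]
eef_rot: [0.752, 0.651, 0.069, 0.081]
contact_force: [0.4, -0.2, 0.1]
opening: 0.596
finger_force: 0.0
```

{"op": "pendant", "data": {"deltas": [[0.7, [0, 0, -0.0333], [0, 0, 0]], [0.7, [0, 0, -0.0833], [0, 0, 0]], [0.7, [0, 0, -0.1333], [0, 0, 0]], [0.7, [0, 0, -0.1667], [0, 0, 0]], [0.7, [0, 0, -0.1667], [0, 0, 0]]]}}

```text
clock: 11.15
tool_pos: [0.5236, 0.0871, 0.2538]
eef_rot: [0.752, 0.651, 0.071, 0.082]
contact_force: [0.9, -0.0, 1.1]
opening: 0.699
finger_force: 0.0
```

Run:
```python
from h import *
delta(leaning(REST,0,.118+.09),down(REST[1],TILT))
a=r.snapshot("scene");b=r.snapshot("wrist")
W=np.hstack([cv2.resize(a[90:330,220:480],(400,370)),cv2.resize(b,(400,370))])
cv2.imwrite("pics/rest2.png",W[:,:,::-1])
for y,z in((-.1,0),(.1,0),(-.1,.125),(.1,.125),(.084,.17)):
    X=leaning(REST,y,z,.005);print((y,z),"crop",(np.array(proj("scene",X))-[220,90])*[400/260,370/240])
```

```text
shift [-0.0709 -0.0001  0.0423] rot [ 0.008 -0.001 -0.001]
(-0.1, 0) crop [105.5281 282.0577]
(0.1, 0) crop [240.2706 316.8505]
(-0.1, 0.125) crop [110.8951 200.5778]
(0.1, 0.125) crop [253.1419 232.2603]
(0.084, 0.17) crop [245.845  196.9923]
```

View pics/rest2.png

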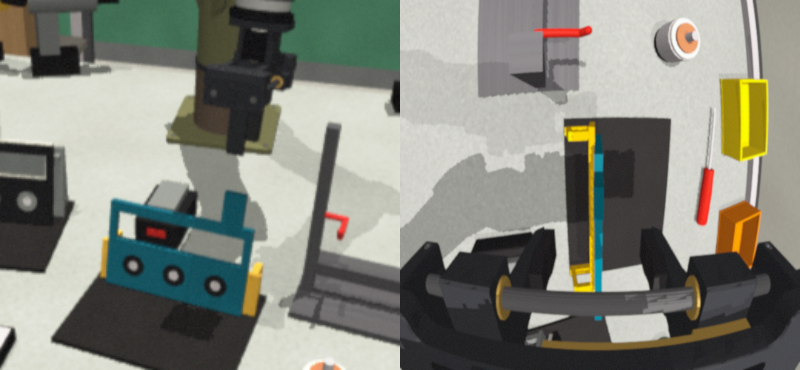

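The panel stands free, tab up, leaning on the yellow board with corners (107,283), (243,314), (111,200) and (253,231) as predicted. I now take the bar by its middle.

Converted, 0.132 m / 0.6 = 0.22, 0.09 m / 0.6 = 0.15, 0.008 rad / 4 = 0.002.

{"op": "pendant", "data": {"deltas": [[0.7, [-0.0417, 0, 0], [0, 0, 0]], [0.7, [-0.0833, 0, 0], [0, 0, 0]], [0.7, [-0.1183, 0, 0], [0, 0, 0]], [0.7, [-0.1183, 0, 0.05], [0.002, 0, 0]], [0.7, [-0.1183, 0, 0.1], [0.002, 0, 0]], [0.7, [-0.1183, 0, 0.15], [0.002, 0, 0]], [0.7, [-0.1183, 0, 0.1917], [0.002, 0, 0]], [0.7, [-0.1183, 0, 0.2167], [0.002, 0, 0]], [0.7, [-0.1183, 0, 0.22], [0.002, 0, 0]], [0.7, [-0.1183, 0, 0.22], [0.002, 0, 0]]]}}

```text
clock: 12.25
tool_pos: [0.5395, 0.0122, 0.1216]
eef_rot: [0.752, 0.651, 0.066, 0.077]
contact_force: [-0.5, -0.4, 0.2]
opening: 0.7
finger_force: 0.0
```

```bash
python3 -c "
from h import *
delta(leaning(REST,0,.118,.0),down(REST[1],TILT))"
```

```text
shift [ 0.0011  0.0018 -0.0025] rot [-0.007  0.001 -0.001]
```

{"op": "pendant", "data": {"deltas": [[0.2, [0, 0, 0], [0, 0, 0]], [0.2, [0, 0, 0], [0, 0, 0]], [0.2, [0, 0, 0], [0, 0, 0]], [0.2, [0, 0, 0], [0, 0, 0]], [0.2, [0, 0, 0], [0, 0, 0]], [0.2, [0, 0, 0], [0, 0, 0]], [0.2, [0, 0, 0], [0, 0, 0]], [0.2, [0, 0, 0], [0, 0, 0]]], "grip_force": 60}}

```text
clock: 13.05
tool_pos: [0.5402, 0.0125, 0.1226]
eef_rot: [0.752, 0.651, 0.067, 0.078]
contact_force: [-0.8, -1.2, 0.7]
opening: 0.197
finger_force: 0.0
```

Converted, -0.001 m / 0.6 = -0.0017.

{"op": "pendant", "data": {"deltas": [[0, [0.0017, 0.0017, -0.0017], [0, 0, 0]], [0, [0.0017, 0.0017, -0.0017], [0, 0, 0]], [0, [0.0017, 0.0017, -0.0017], [0, 0, 0]], [0, [0.0017, 0.0017, -0.0017], [0, 0, 0]]], "grip_force": 60}}

```text
clock: 13.45
tool_pos: [0.5412, 0.0134, 0.1238]
eef_rot: [0.752, 0.651, 0.067, 0.078]
contact_force: [-0.4, -0.6, 1.5]
opening: 0.104
finger_force: 60.0
```

{"op": "pendant", "data": {"deltas": [[0, [0, 0.0033, -0.0167], [0, 0, 0]], [0, [0, 0.0067, -0.0333], [0, 0, 0]], [0, [0, 0.0083, -0.0667], [0, 0, 0]], [0, [0, 0.0083, -0.1], [0, 0, 0]], [0, [0, 0.0083, -0.15], [0, 0, 0]], [0, [0, 0.0083, -0.2], [0, 0, 0]], [0, [0, 0.0083, -0.2333], [0, 0, 0]], [0, [0, 0.0083, -0.2333], [0, 0, 0]]], "grip_force": 60}}

```text
clock: 14.25
tool_pos: [0.5183, 0.0169, 0.2647]
eef_rot: [0.752, 0.651, 0.069, 0.079]
contact_force: [-0.3, 0.4, -1.8]
opening: 0.1
finger_force: 60.0
```

Run:
```python
from h import *
s=r.get_state();print(s["moment"],s["q"])
# hover in front of rack, vertical panel: TCP 7 above bar underside
o,w=RACK
for X in ([.10,0,.27],[.0245,0,.147]):
  delta(o+R.from_euler("z",w).apply(X),down(w,0))
```

```text
[-0.0167  0.3753 -0.0056] [-0.457   0.5139  0.4613  2.0757 -0.4406  0.4248  0.1717]
shift [0.2728 0.0579 0.0071] rot [ 0.21  -0.001  0.   ]
shift [ 0.2728 -0.0416  0.1117] rot [ 0.21  -0.001  0.   ]
```

Converted, 0.245 m / 0.6 = 0.4083, 0.058 m / 0.6 = 0.0967, 0.21 rad / 4 = 0.0525.

{"op": "pendant", "data": {"deltas": [[0, [0, 0.0333, 0], [0.0075, 0, 0]], [0, [0, 0.0667, 0], [0.02, 0, 0]], [0, [0.0167, 0.0967, 0], [0.0325, 0, 0]], [0, [0.0667, 0.0967, 0.0117], [0.045, 0, 0]], [0, [0.125, 0.0967, 0.0117], [0.0525, 0, 0]], [0, [0.1833, 0.0967, 0.0117], [0.0525, 0, 0]], [0, [0.2417, 0.0967, 0.0117], [0.0525, 0, 0]], [0, [0.3, 0.0967, 0.0117], [0.0525, 0, 0]], [0, [0.3583, 0.0967, 0.0117], [0.0525, 0, 0]], [0, [0.4083, 0.0967, 0.0117], [0.0525, 0, 0]]], "grip_force": 60}}

```text
clock: 15.25
tool_pos: [0.6098, 0.2534, 0.265]
eef_rot: [0.756, 0.655, -0.002, -0.002]
contact_force: [0.9, 0.2, -1.8]
opening: 0.103
finger_force: 60.0
```

{"op": "pendant", "data": {"deltas": [[0, [0.025, 0, 0], [0, 0, 0]], [0, [0.0467, 0, 0], [0, 0, 0]], [0, [0.0467, 0, 0], [0, 0, 0]], [0, [0.0467, 0, 0], [0, 0, 0]]], "grip_force": 60}}

```text
clock: 15.65
tool_pos: [0.6147, 0.2767, 0.2664]
eef_rot: [0.757, 0.654, -0.002, -0.001]
contact_force: [0.0, -0.4, -1.5]
opening: 0.1
finger_force: 60.0
```

Run:
```python
from h import *
s=r.get_state();print(s["moment"])
o,w=RACK;q=R.from_quat(s["eef_rot"]);t=s["tool_pos"]
print("rack coords",R.from_euler("z",-w).apply(t-o))
delta(o+R.from_euler("z",w).apply([.095,0,.172]),down(w,0))
a=r.snapshot("scene");b=r.snapshot("top")
W=np.hstack([cv2.resize(a[100:340,360:620],(400,370)),cv2.resize(b[120:320,90:310],(400,364),).copy()[:364]]) if 0 else np.hstack([cv2.resize(a[100:340,360:620],(400,370)),cv2.resize(b[130:330,90:306],(400,370))])
cv2.imwrite("pics/rack1.png",W[:,:,::-1])
for y,z in((-.1,0),(.1,0),(-.1,.125),(.1,.125),(.084,.17),(.1,.17)):
    X=t+q.apply([y,0.005,.118-z]);print((y,z),"crop",(np.array(proj("scene",X))-[360,100])*[400/260,370/240])
```

```text
[-0.1416  0.0837  0.0265]
rack coords [ 0.1    -0.002   0.2664]
shift [ 0.0022 -0.0046  0.0945] rot [-0.005  0.002 -0.002]
(-0.1, 0) crop [ 88.2927 234.2268]
(0.1, 0) crop [263.5874 274.3538]
(-0.1, 0.125) crop [102.7237 143.1326]
(0.1, 0.125) crop [295.9591 180.1674]
(0.084, 0.17) crop [291.9814 138.6311]
(0.1, 0.17) crop [309.19   141.6716]
```

View pics/rack1.png

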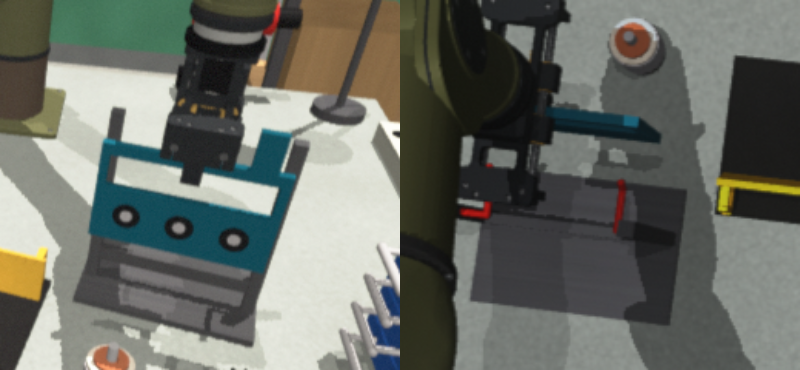

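The panel hangs level in front of the rack, with corners (90,233), (263,271), (103,141) and (297,178) as predicted. The motor is clear. I lower it so the window faces the tips, then move in.

Converted, 0.096 m / 0.6 = 0.16, 0.092 m / 0.6 = 0.1533, -0.005 rad / 4 = -0.0013.

{"op": "pendant", "data": {"deltas": [[0, [0.0033, -0.005, 0.0333], [-0.0013, 0.0005, 0]], [0, [0.0033, -0.005, 0.0667], [-0.0013, 0.0005, 0]], [0, [0.0033, -0.005, 0.1], [-0.0013, 0.0005, 0]], [0, [0.0033, -0.005, 0.1333], [-0.0013, 0.0005, 0]], [0, [0.0033, -0.005, 0.1533], [-0.0013, 0.0005, 0]], [0, [0.0033, -0.005, 0.16], [-0.0013, 0.0005, 0]], [0, [0.0033, -0.005, 0.16], [-0.0013, 0.0005, 0]]], "grip_force": 60}}

```text
clock: 16.45
tool_pos: [0.6115, 0.2805, 0.1706]
eef_rot: [0.756, 0.654, 0.0, -0.0]
contact_force: [-0.3, -0.4, -1.5]
opening: 0.103
finger_force: 60.0
```

Run:
```python
from h import *
s=r.get_state();o,w=RACK
print("rack coords",R.from_euler("z",-w).apply(s["tool_pos"]-o))
delta(o+R.from_euler("z",w).apply([.0245,0,.169]),down(w,0))
```

```text
rack coords [0.0963 0.0013 0.1706]
shift [-0.0014 -0.0718  0.0016] rot [ 0.    -0.001 -0.   ]
```

Converted, -0.072 m / 0.6 = -0.12, -0.068 m / 0.6 = -0.1133.

{"op": "pendant", "data": {"deltas": [[0, [0, -0.0167, 0], [0, 0, 0]], [0, [-0.0017, -0.0333, 0.0017], [0, 0, 0]], [0, [-0.0017, -0.05, 0.0017], [0, 0, 0]], [0, [-0.0017, -0.0667, 0.0017], [0, 0, 0]], [0, [-0.0017, -0.0833, 0.0017], [0, 0, 0]], [0, [-0.0017, -0.1, 0.0017], [0, 0, 0]], [0, [-0.0017, -0.1133, 0.0017], [0, 0, 0]], [0, [-0.0017, -0.12, 0.0017], [0, 0, 0]], [0, [-0.0017, -0.12, 0.0017], [0, 0, 0]]], "grip_force": 60}}

```text
clock: 17.35
tool_pos: [0.5394, 0.2907, 0.1696]
eef_rot: [0.756, 0.655, 0.0, -0.0]
contact_force: [-0.4, -0.4, -1.9]
opening: 0.101
finger_force: 60.0
```

Run:
```python
from h import *
s=r.get_state();o,w=RACK
print("rack coords",R.from_euler("z",-w).apply(s["tool_pos"]-o),s["moment"])
a=r.snapshot("scene");b=r.snapshot("top")
W=np.hstack([cv2.resize(a[130:310,400:580],(400,400),interpolation=2),cv2.resize(b[180:320,90:250],(400,400))])
cv2.imwrite("pics/rack2.png",W[:,:,::-1])
```

```text
rack coords [0.0235 0.0011 0.1696] [-0.0641  0.0539  0.0526]
```

View pics/rack2.png

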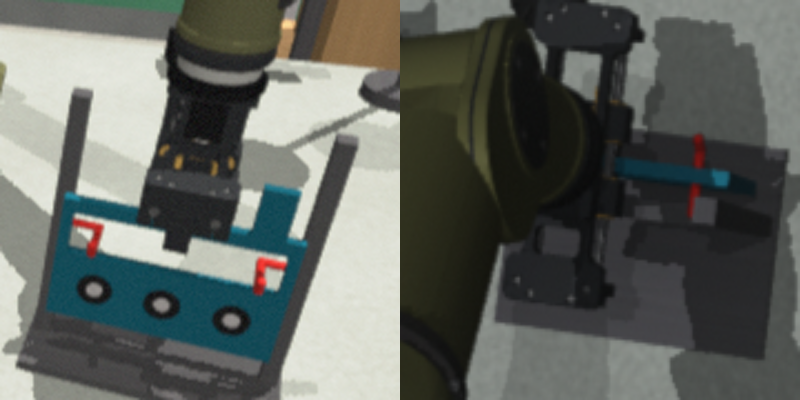

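Both red hooks, at (90,235) and (268,270), come through the window under the bar. In top view the bar lies mid-throat. I lower onto the hooks.

{"op": "pendant", "data": {"deltas": [[0, [0, 0.0017, 0.0083], [0, 0, 0]], [0, [0, 0.0017, 0.0167], [0, 0, 0]], [0, [0, 0.0017, 0.025], [0, 0, 0]], [0, [0, 0.0017, 0.03], [0, 0, 0]], [0, [0, 0.0017, 0.03], [0, 0, 0]], [0, [0, 0.0017, 0.03], [0, 0, 0]]], "grip_force": 60}}

```text
clock: 18.05
tool_pos: [0.541, 0.2903, 0.1515]
eef_rot: [0.756, 0.654, 0.001, -0.0]
contact_force: [-0.1, -0.8, -1.6]
opening: 0.103
finger_force: 60.0
```

{"op": "pendant", "data": {"deltas": [[0, [0, 0, 0.0017], [0, 0, 0]], [0, [0, 0, 0.0033], [0, 0, 0]], [0, [0, 0, 0.0033], [0, 0, 0]]], "grip_force": 60}}

```text
clock: 18.35
tool_pos: [0.5409, 0.2903, 0.1495]
eef_rot: [0.756, 0.654, 0.001, -0.0]
contact_force: [0.1, 1.2, -1.0]
opening: 0.101
finger_force: 60.0
```

{"op": "pendant", "data": {"deltas": [[0, [0, 0, 0.0017], [0, 0, 0]], [0, [0, 0, 0.0017], [0, 0, 0]]], "grip_force": 60}}

```text
clock: 18.55
tool_pos: [0.5409, 0.2903, 0.1485]
eef_rot: [0.756, 0.654, 0.0, -0.0]
contact_force: [-0.3, 1.0, -1.5]
opening: 0.101
finger_force: 60.0
```

```bash
python3 -c "
from h import *
print(r.get_state()['moment'])"
```

```text
[-0.1413  0.0847  0.007 ]
```

Converted, 0.001 m / 0.6 = 0.0017.

{"op": "pendant", "data": {"deltas": [[0, [0, 0, 0.0017], [0, 0, 0]], [0, [0, 0, 0.0017], [0, 0, 0]]], "grip_force": 60}}

```text
clock: 18.75
tool_pos: [0.5409, 0.2903, 0.1475]
eef_rot: [0.756, 0.654, 0.0, -0.0]
contact_force: [-0.6, -1.0, -1.2]
opening: 0.103
finger_force: 60.0
```

```bash
python3 -c "
from h import *
print(r.get_state()['moment'])"
```

```text
[-0.0493  0.0498  0.0158]
```

{"op": "pendant", "data": {"deltas": [[0, [0, 0, 0.0012], [0, 0, 0]], [0, [0, 0, 0.0012], [0, 0, 0]]], "grip_force": 60}}

```text
clock: 18.95
tool_pos: [0.541, 0.2903, 0.1468]
eef_rot: [0.756, 0.654, 0.0, -0.0]
contact_force: [0.3, 0.1, -2.1]
opening: 0.103
finger_force: 60.0
```

```bash
python3 -c "
from h import *
print(r.get_state()['moment'])"
```

```text
[-0.0465  0.0751 -0.0065]
```

Converted, 0.001 m / 0.6 = 0.0017.

{"op": "pendant", "data": {"deltas": [[0, [0, 0, 0.0017], [0, 0, 0]], [0, [0, 0, 0.0017], [0, 0, 0]]], "grip_force": 60}}

```text
clock: 19.15
tool_pos: [0.5411, 0.2903, 0.1465]
eef_rot: [0.756, 0.654, 0.001, -0.0]
contact_force: [-1.5, -0.3, 2.8]
opening: 0.104
finger_force: 60.0
```

```bash
python3 -c "
from h import *
print(r.get_state()['moment'])"
```

```text
[-0.1244  0.3454  0.0199]
```

{"op": "pendant", "data": {"deltas": [[0, [0, 0, 0.0017], [0, 0, 0]], [0, [0, 0, 0.0017], [0, 0, 0]]], "grip_force": 60}}

```text
clock: 19.35
tool_pos: [0.5411, 0.2903, 0.1463]
eef_rot: [0.756, 0.654, 0.001, -0.0]
contact_force: [-3.2, -0.6, 9.9]
opening: 0.102
finger_force: 60.0
```

```bash
python3 -c "
from h import *
print(r.get_state()['moment'])"
```

```text
[-0.281   0.7573 -0.0024]
```

Contact at 0.1465 m matches the seat height. The load is nearly central: a lone hook would give about 0.8 N m of roll moment and I see about 0.2. I'll check visually before letting go.

Run:
```python
from h import *
a=r.snapshot("scene");a2=a[200:290,420:560]
W=cv2.resize(a2,(800,514),interpolation=cv2.INTER_CUBIC)
cv2.imwrite("pics/hang.png",W[:,:,::-1])
o,w=RACK;e=R.from_euler("z",w).apply
for y in(.07,-.07):
    for x,z in((.0295,.140),(.0295,.154)): print(y,(np.array(proj("scene",o+e([x,y,z])))-[420,200])*5.714)
```

```text
0.07 [546.1485 310.6656]
0.07 [556.6454 276.1464]
-0.07 [120.0179 219.4721]
-0.07 [126.3682 185.6585]
```

View pics/hang.png

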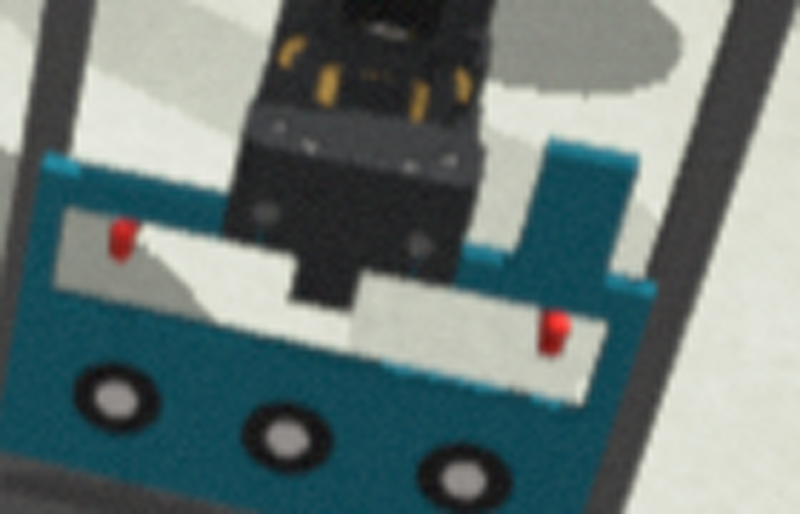

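The bar's underside meets both hooks equally, at (122,220) and (553,312), with the tips standing in front of it. I ease the press and let go.

Units first: shifts go in shares of 0.6 m and turns go in shares of 4 rad. So -0.0015 m / 0.6 = -0.0025.

{"op": "pendant", "data": {"deltas": [[0, [0, 0, -0.0025], [0, 0, 0]], [0, [0, 0, -0.0025], [0, 0, 0]], [0.15, [0, 0, -0.0025], [0, 0, 0]], [0.15, [0, 0, -0.0025], [0, 0, 0]], [0.3, [0, 0, -0.0025], [0, 0, 0]], [0.4, [0, 0, -0.0025], [0, 0, 0]], [0.4, [0, 0, -0.0025], [0, 0, 0]], [0.4, [0, 0, -0.0025], [0, 0, 0]]]}}

```text
clock: 20.2
tool_pos: [0.541, 0.2903, 0.1463]
eef_rot: [0.756, 0.654, 0.001, -0.0]
contact_force: [0.2, 0.4, 0.2]
opening: 0.398
finger_force: 0.0
```

{"op": "pendant", "data": {"deltas": [[0.4, [0, 0, -0.025], [0, 0, 0]], [0.4, [0, 0, -0.0583], [0, 0, 0]], [0.4, [0, 0, -0.0917], [0, 0, 0]], [0.4, [0, 0, -0.1333], [0, 0, 0]], [0.4, [0, 0, -0.1833], [0, 0, 0]], [0.4, [0, 0, -0.2333], [0, 0, 0]], [0.4, [0, 0, -0.2833], [0, 0, 0]], [0.4, [0, 0, -0.3167], [0, 0, 0]], [0.4, [0, 0, -0.3167], [0, 0, 0]], [0.4, [0, 0, -0.3167], [0, 0, 0]]]}}

```text
clock: 21.2
tool_pos: [0.5407, 0.29, 0.3369]
eef_rot: [0.756, 0.654, 0.001, -0.0]
contact_force: [-0.1, 0.3, -0.3]
opening: 0.398
finger_force: 0.0
```

Run:
```python
from h import *
o,w=RACK;e=R.from_euler("z",w).apply
for n in("scene","top"):
    a=r.snapshot(n);H,S,V=cv2.split(cv2.cvtColor(a,cv2.COLOR_RGB2HSV))
    m=np.where((H>88)&(H<108)&(S>120)&(V>50),255,0).astype(np.uint8)
    for k in cv2.findContours(m,cv2.RETR_EXTERNAL,cv2.CHAIN_APPROX_NONE)[0]:
        if cv2.contourArea(k)>60:print(n,cv2.approxPolyDP(k,2.5,True)[:,0].tolist())
    for y,z in((-.1,0),(.1,0),(-.1,.125),(.1,.125),(.084,.17)):
        print((y,z),np.array(proj(n,o+e([.0295,y,.029+z]))).round(1))
```

```text
scene [[530, 228], [516, 225], [509, 245], [428, 227], [419, 277], [517, 301], [534, 249], [525, 247]]
(-0.1, 0) [418.7 278.5]
(0.1, 0) [517.7 302.5]
(-0.1, 0.125) [426.8 229.3]
(0.1, 0.125) [534.5 251.9]
(0.084, 0.17) [531.7 229.8]
top [[147, 233], [148, 237], [223, 243], [223, 240], [171, 234], [166, 239], [165, 233]]
(-0.1, 0) [233.7 244.5]
(0.1, 0) [141.7 233.8]
(-0.1, 0.125) [223.3 240.5]
(0.1, 0.125) [121.4 228.6]
(0.084, 0.17) [121.4 227.5]
```

The panel hangs still and level within 1-2 px of prediction, and the gripper is clear above it. I hand the job in.

```bash
python3 -c "
from plant import r
print(r.finish_job())"
```

```text
the job is handed in; nothing more can be done
None
```

The teal panel was drawn from the stack by its tab, set down on the yellow rest and released, then hung by its top bar on both red hooks and let go; the black and white panels still lean in the stack, and I handed the job in at about 21 s (no verdict shown).

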